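# Put the dried chopping boards away in their stand

### The arm

A 6-joint arm with a two-finger parallel gripper is mounted at the origin on a cart in front of the work surface, level with it; the furniture and walls round the work are solid. World frame = base frame: x ahead of the robot, y to its left, z up, the work surface at z = 0. Lengths are in m, angles in rad, forces in N, time in s.
With the tool pointing down it reaches from about 0.25 to 0.725 m from the base axis. Payload 4 kg.
Tool frame: the origin (TCP) lies on the centre line of the jaws, within the pads' length; the fingertips stand 17 mm ahead of it and the grasp point (between the pads) lies 2 mm behind it; z points along the fingers, y is the line along which they close (so a half turn about z gives the same grasp; the last joint's range is limited). The gripper opens to 85 mm and grips with 20 to 120 N. Pads are 22 mm wide; open, the fingers measure 114 mm over their backs; the gripper's body (76 mm by 85 mm) begins 54 mm behind the grasp point. The pads swing forward as they close: fully open they stand 13 mm farther back than shut.
Start: joints at [-1.28, 0.241, 0.005, 1.335, 0, 1.571], TCP at [0.143, -0.479, 0.248] pointing down, gripper open.
Joint ranges: [-2.72, 2.72], [-1.05, 1.87], [-1.09, 1.28], [-1.99, 2.15], [-1.42, 1.44], [-3.14, 3.14]. Speed limits (rad/s): [2.79, 2.79, 3.14, 3.14, 3.14, 3.14].

### API

Orientations are given as a unit quaternion [x, y, z, w].
In Python, from workcell import get_obs, imaging, order gives the robot as it stands.
- The arm moves only by the tool apply_moves, never from a script. Its argument "targets" is a list that holds one entry, the list of rows, each a list of 5 numbers: the shift along the world's x, y, z in units of 40 mm (1.0 is 40 mm), then the turn about the world's z in degrees, then the gripper command: -1 is shut, 1 is fully open, values between are in proportion. In form: [[[dx, dy, dz, turn, fingers], ...]]. A call has 1 to 8 rows; each row shifts and turns the commanded pose from where the row before left it; what a row does not reach is not made up. A row lasts 1/12 s, in which the tool goes at most 41.7 mm and 7.16 degrees, less where a joint would pass 70% of its speed; a pose out of reach is approached as far as the arm can. A call is refused whole if a number of a shift passes 1 or a number of a turn 7.16, either way. A call with a gripper value outside its range is refused whole. The fingers move at their own pace and stop on an object; the grip force is fixed at half the most. Time passes only in rows, so rows that do not move let the fingers close. It gives the time, the measured TCP pose, the force, the opening and the grip force at its end, in the units of the state.
- get_obs(): the state, without advancing time (a new reading comes with each control period).
- imaging.camera(name): name is "scene" or "top" or "wrist"; returns (picture, depth): 400x640x3 uint8, blue, green, red; 400x640 float32, m along the optical axis (not along the pixel's ray), 0 where there is no reading.
- imaging.get_calibration(name): a dict with "camera_matrix" (3x3 intrinsics, pixels), "eye" and "rotation" of the camera in the world; the wrist camera has in their place "hand_eye" (4x4, takes a point from camera to tool coordinates, whose origin is the TCP and whose axes are the flange's). Camera axes: x right, y down, z forward; pixel columns grow to the right and rows downward; lengths in m; the calibration is good to about 2 mm. A picture is of the moment at which its call begins: read the wrist's pose just before it. get_calibration takes no time and is no camera call.
- order.job_done(): hands the job in; it is judged then, once.
The state is a dict: "clock": time; "joint_pos": joint angles; "joint_vel": joint speeds; "tau": joint torques, N m; "eef_pos": TCP position; "tool_rot": TCP orientation; "ft_force": force on the tool from outside, world axes, zero at the start; "ft_torque": the same for the moment, N m; "grip_width": finger opening in m; "grasp_force": force on a finger pad.
Only numpy, scipy, OpenCV 4.12 (cv2) and the standard library are available. Lean on these libraries where they do the work, as an engineer would, in place of code of your own. Each camera call takes 0.05 s, during which the arm holds its last target. There are 200 camera calls.

### The job

The four chopping boards have dried in the wire drainer: move each into the bay of the board stand that is made to its length (longest board in the longest bay, and so on), standing upright on the floor of its groove between the wire hoops. Leave the pepper mill and the salt shaker where they are.

Things in the scene. Friction and masses are not known exactly. Their poses are not given: they have to be found in the camera images.
- board_long: The longest of four pale wooden chopping boards: 216 mm long, 125 high, 14 thick, under 0.45 kg. Starts upright on a long edge in a steel wire drainer, 62 mm from the middle of the next board, foot 20 mm above the worktop, loosely between two wire hoops that end 86 mm above the worktop. Origin: middle of its foot (lower edge face); x along its length, y through its thickness, z up.
- board_medium: The second longest of four pale wooden chopping boards: 184 mm long, 122 high, 14 thick, under 0.45 kg. Starts upright on a long edge in a steel wire drainer, 62 mm from the middle of the next board, foot 20 mm above the worktop, loosely between two wire hoops that end 86 mm above the worktop. Origin: middle of its foot (lower edge face); x along its length, y through its thickness, z up.
- board_short: The second shortest of four pale wooden chopping boards: 152 mm long, 119 high, 14 thick, under 0.45 kg. Starts upright on a long edge in a steel wire drainer, 62 mm from the middle of the next board, foot 20 mm above the worktop, loosely between two wire hoops that end 86 mm above the worktop. Origin: middle of its foot (lower edge face); x along its length, y through its thickness, z up.
- board_mini: The shortest of four pale wooden chopping boards: 120 mm long, 116 high, 14 thick, under 0.45 kg. Starts upright on a long edge in a steel wire drainer, 62 mm from the middle of the next board, foot 20 mm above the worktop, loosely between two wire hoops that end 86 mm above the worktop. Origin: middle of its foot (lower edge face); x along its length, y through its thickness, z up.
- bay_long: The longest of four dark wooden bays, fixed side by side in any order, 60 mm apart, as a stand. Groove 236 mm long (fits the 216 mm board), 22 wide, 12 deep; over its middle two wire hoops 80 mm long, 22 mm apart, 34 at their tops 90 mm above the worktop. Origin: middle of its underside, 6 mm above the worktop; groove floor 8 mm above the origin. x along the groove, y across, z up.
- bay_medium: The second longest of four dark wooden bays, fixed side by side in any order, 60 mm apart, as a stand. Groove 204 mm long (fits the 184 mm board), 22 wide, 12 deep; over its middle two wire hoops 80 mm long, 22 mm apart, 34 at their tops 90 mm above the worktop. Origin: middle of its underside, 6 mm above the worktop; groove floor 8 mm above the origin. x along the groove, y across, z up.
- bay_short: The second shortest of four dark wooden bays, fixed side by side in any order, 60 mm apart, as a stand. Groove 172 mm long (fits the 152 mm board), 22 wide, 12 deep; over its middle two wire hoops 80 mm long, 22 mm apart, 34 at their tops 90 mm above the worktop. Origin: middle of its underside, 6 mm above the worktop; groove floor 8 mm above the origin. x along the groove, y across, z up.
- bay_mini: The shortest of four dark wooden bays, fixed side by side in any order, 60 mm apart, as a stand. Groove 140 mm long (fits the 120 mm board), 22 wide, 12 deep; over its middle two wire hoops 80 mm long, 22 mm apart, 34 at their tops 90 mm above the worktop. Origin: middle of its underside, 6 mm above the worktop; groove floor 8 mm above the origin. x along the groove, y across, z up.
- pepper_mill: Dark turned wooden pepper mill, 58 mm across, 170 mm tall, standing loose at the back between drainer and stand; origin at the middle of its foot. To be left alone. Wall cabinets hang over the back of the worktop, from about 0.6 m ahead of the robot on, 0.44 m up: a tall wrist must stay in front of them.
- salt_shaker: Grey salt shaker with a domed top, 44 mm across, 90 mm tall, standing loose beside the hob; origin at the middle of its foot. To be left alone.
There are look-alikes about, which are no part of the job. What is shaped like the board_short but green is not meant.

How it is judged:
At the end, for the whole second after the job is handed in: Each board stands in the bay of its own length: foot within 4 mm of the groove's floor, its middle within 13 mm of the bay's along and 8 mm across the groove, turned less than 0.15 rad from the groove, leaning less than 0.2 rad; all released and at rest (x of board_long in the frame of bay_long between -0.013 and 0.013 m and y of board_long in the frame of bay_long between -0.008 and 0.008 m and z of board_long in the frame of bay_long between 0.004 and 0.012 m and angle between each of board_long, board_medium, board_short, board_mini's own z axis and vertical below 0.2 rad and angle between the x axis of board_long and the x axis of bay_long, either way round below 0.15 rad and linear speed of each of board_long, board_medium, board_short, board_mini below 0.02 m/s and angular speed of each of board_long, board_medium, board_short, board_mini below 0.25 rad/s and contact force between each of board_long, board_medium, board_short, board_mini and the fingers below 0.1 N and x of board_medium in the frame of bay_medium between -0.013 and 0.013 m and y of board_medium in the frame of bay_medium between -0.008 and 0.008 m and z of board_medium in the frame of bay_medium between 0.004 and 0.012 m and angle between the x axis of board_medium and the x axis of bay_medium, either way round below 0.15 rad and x of board_short in the frame of bay_short between -0.013 and 0.013 m and y of board_short in the frame of bay_short between -0.008 and 0.008 m and z of board_short in the frame of bay_short between 0.004 and 0.012 m and angle between the x axis of board_short and the x axis of bay_short, either way round below 0.15 rad and x of board_mini in the frame of bay_mini between -0.013 and 0.013 m and y of board_mini in the frame of bay_mini between -0.008 and 0.008 m and z of board_mini in the frame of bay_mini between 0.004 and 0.012 m and angle between the x axis of board_mini and the x axis of bay_mini, either way round below 0.15 rad); the robot touches nothing.
It fails at once if the pepper mill is moved by more than 25 mm (distance of pepper_mill from where it was at the start of the episode above 0.025 m).
It fails at once if the salt shaker is moved by more than 25 mm (distance of salt_shaker from where it was at the start of the episode above 0.025 m).
It also fails if it takes over 128 s, if anything falls off the work surface, if the arm or the gripper's body presses on something with over 40 N, if the wrist force passes 120 N, or if a joint passes its speed limit or range.

## Working session

There is one attempt and no reset: what is moved stays moved. The work goes in short steps, Python scripts to look and compute and a tool call to move; the robot and the scene stay as the last step left them, time stands still between calls to the robot, and variables do not carry over. Pictures are saved under pics/ and viewed, at most 14 in all, crops included, and the job is handed in when it is done.

Besides the shell and the picture viewer there is one more tool, called in YAML: its name, and indented under it one key for each argument. apply_moves: Moves the arm, as the interface text tells. Its arguments: {"type":"object","properties":{"targets":{"type":"array","items":{"type":"array","items":{"type":"array","items":{"type":"number"}}}}},"required":["targets"]}

```bash
mkdir -p pics
cat > h.py <<'E'
import numpy as np, cv2
from workcell import get_obs, imaging, order
def cloud(n):
    img,d=imaging.camera(n); c=imaging.get_calibration(n); K=np.array(c["camera_matrix"])
    v,u=np.mgrid[:400,:640]; P=np.stack([(u-K[0,2])/K[0,0]*d,(v-K[1,2])/K[1,1]*d,d],-1)
    W=P@np.array(c["rotation"]).T+np.array(c["eye"]); W[d==0]=np.nan
    return img,d,W
E
python3 - <<'E'
from h import *
for n in("scene","top"):
    i,d,W=cloud(n); cv2.imwrite(f"pics/{n}0.png",i); np.savez(f"{n}0.npz",i=i,W=W)
    c=imaging.get_calibration(n); print(n,c["eye"],np.round(c["rotation"],3),c["camera_matrix"],(d>0).mean())
print(get_obs())
E
```

```text
Traceback (most recent call last):
  File "h.py", line 6, in cloud
    W=P@np.array(c["rotation"]).T+np.array(c["eye"]); W[d==0]=np.nan
      ~^~~~~~~~~~~~~~~~~~~~~~~~~~
ValueError: matmul: Input operand 1 has a mismatch in its core dimension 0, with gufunc signature (n?,k),(k,m?)->(n?,m?) (size 4 is different from 3)
```

```bash
sed -i 's/^import numpy.*/&\nfrom scipy.spatial.transform import Rotation as R/; s/np.array(c\["rotation"\]).T/R.from_quat(c["rotation"]).as_matrix().T/' h.py
python3 - <<'E'
from h import *
for n in("scene","top"):
    i,d,W=cloud(n); cv2.imwrite(f"pics/{n}0.png",i); np.savez(f"{n}0.npz",i=i,W=W)
    c=imaging.get_calibration(n); print(n,c["eye"],np.round(R.from_quat(c["rotation"]).as_matrix(),3).tolist(),c["camera_matrix"],(d>0).mean())
print(get_obs())
E
```

```text
scene [-0.15376829  0.64132892  1.21076103] [[-0.701, -0.55, 0.455], [-0.713, 0.525, -0.464], [0.016, -0.65, -0.76]] [[400.3591664    0.         324.84639288]
 [  0.         400.3591664  203.76309807]
 [  0.           0.           1.        ]] 0.9688125
top [-0.66977731  0.53557096  1.7443751 ] [[-0.459, -0.698, 0.55], [-0.888, 0.351, -0.296], [0.014, -0.625, -0.781]] [[515.08131798   0.         324.75596158]
 [  0.         515.08131798 203.81319464]
 [  0.           0.           1.        ]] 0.73600390625
{'clock': 0.15, 'joint_pos': array([-1.27996427e+00,  2.41239004e-01,  4.03470547e-03,  1.33518949e+00,
        4.20795486e-06,  1.57077542e+00]), 'joint_vel': array([-0.00013786, -0.00230286,  0.00488303,  0.00036724, -0.00184743,
        0.00113345]), 'tau': array([-1.60964279e-03, -3.72634685e+01,  2.52639127e+01,  1.23758634e-02,
       -1.87923824e-04,  2.58961087e-06]), 'eef_pos': array([ 0.1432476 , -0.47857392,  0.24761829]), 'tool_rot': array([ 9.89443877e-01,  1.44914375e-01, -1.13649077e-04, -7.90605212e-04]), 'ft_force': array([ 0.11725142,  0.23504813, -1.25001675]), 'ft_torque': array([ 0.00552381,  0.01558052, -0.00137888]), 'grasp_force': 0.0, 'grip_width': 0.0854974001004638}
```

View pics/top0.png

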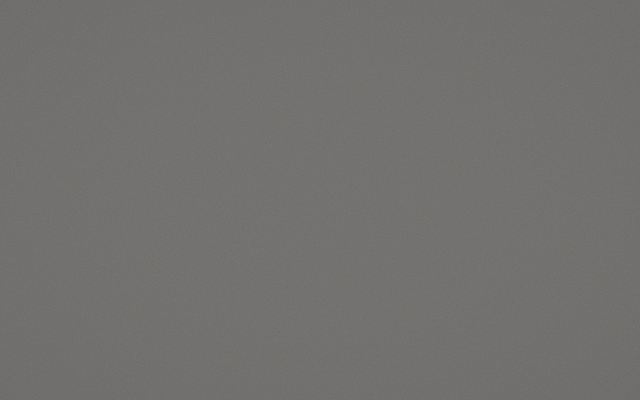

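View pics/scene0.png

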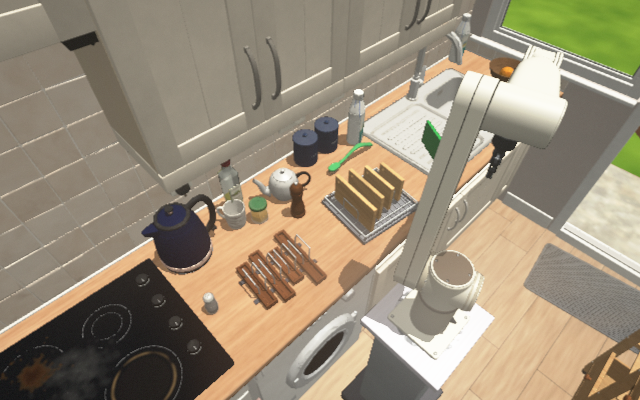

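The scene shows the drainer with four pale boards around (370,195), the dark stand of four bays around (280,268), the pepper mill at (297,200) and the salt shaker at (210,300). Candidates for boards are the four pale ones, at about (352,200), (365,193), (378,185) and (392,178), and the green look-alike at (432,140), which I exclude. The top camera sees only grey. Next I measure from the scene depth.

Run:
```python
from h import *
z=np.load("scene0.npz"); i,W=z["i"],z["W"]
c=cv2.resize(i[140:320,190:440],None,fx=3.2,fy=3.2,interpolation=cv2.INTER_CUBIC); cv2.imwrite("pics/crop0.png",c)
hsv=cv2.cvtColor(i,cv2.COLOR_BGR2HSV)
for n,(u,v) in dict(b=(355,200),wt=(330,240),bay=(255,288),bay2=(298,255),salt=(210,300),mill=(297,200)).items(): print(n,hsv[v,u],W[v,u].round(3))
```

```text
b [ 16 109 108] [ 0.44  -0.121  0.113]
wt [ 15 103 235] [ 0.432  0.012 -0.   ]
bay [ 11 146 155] [0.453 0.34  0.027]
bay2 [ 12 132 153] [0.459 0.145 0.011]
salt [ 22  26 188] [0.488 0.478 0.081]
mill [ 14 121  74] [0.601 0.018 0.09 ]
```

View pics/crop0.png

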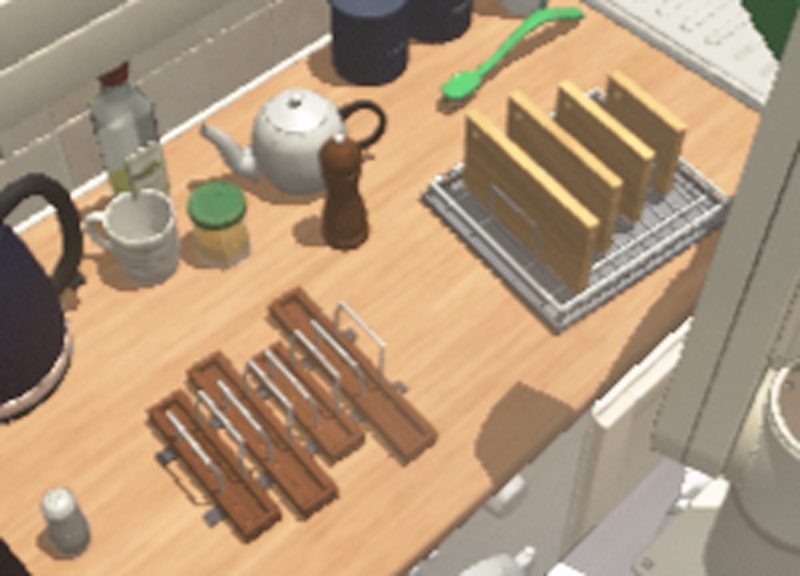

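The crop confirms it. Boards run long, medium, short, mini at crop (530,200), (565,170), (605,150), (645,130). Bays from left to right look like short (215,465), medium (262,433), mini (307,400), long (352,375). The green board lies outside this crop. Next come the poses.

Run:
```python
from h import *
z=np.load("scene0.npz"); i,W=z["i"],z["W"]
hsv=cv2.cvtColor(i,cv2.COLOR_BGR2HSV)
c=imaging.get_calibration("scene");K=np.array(c["camera_matrix"]);Rm=R.from_quat(c["rotation"]).as_matrix();eye=np.array(c["eye"])
def ray(uv,h):
    d=np.c_[(uv-K[[0,1],[2,2]])/K[0,0],np.ones(len(uv))]@Rm.T
    return eye+d*((h-eye[2])/d[:,2])[:,None]
# bays
m=((hsv[...,0]<20)&(hsv[...,1]>95)&(hsv[...,2]<185)&(W[...,2]>0.006)&(W[...,2]<0.034)&(W[...,1]>0.05)&(W[...,1]<.42)&(W[...,0]>.25)&(W[...,0]<.65)).astype(np.uint8)
cv2.imwrite("pics/m.png",m*255)
n,l,s,_=cv2.connectedComponentsWithStats(m)
for k in range(1,n):
    if s[k,4]<60: continue
    v,u=np.nonzero(l==k); P=ray(np.c_[u,v].astype(float),.026)[:,:2]
    r=cv2.minAreaRect((P*1000).astype(np.float32)); print("bay",s[k,4],np.round(r[0],1),np.round(r[1],1),round(r[2],1))
# boards
m=((W[...,2]>0.118)&(W[...,2]<.155)&(W[...,1]>-.4)&(W[...,1]<-.03)&(W[...,0]>.25)&(W[...,0]<.65)&(hsv[...,0]<30)&(hsv[...,1]>60)).astype(np.uint8)
n,l,s,_=cv2.connectedComponentsWithStats(m)
for k in range(1,n):
    if s[k,4]<20: continue
    P=W[l==k]; zt=np.percentile(P[:,2],97); T=P[P[:,2]>zt-.006]
    r=cv2.minAreaRect((T[:,:2]*1000).astype(np.float32)); print("board",s[k,4],zt.round(4),np.round(r[0],1),np.round(r[1],1),round(r[2],1))
    a=P[:,:2]; print("   ",P.min(0).round(3),P.max(0).round(3))
```

```text
bay 687 [450.  150.5] [ 50.4 257.4] 84.7
bay 411 [454.1 210. ] [ 48.1 160.7] 86.1
bay 683 [459.1 266.8] [ 51.6 225.4] 85.4
bay 642 [463.9 328.1] [ 46.8 193.9] 85.3
board 165 0.1384 [ 431.5 -314.9] [ 20.6 119.5] 81.2
    [ 0.373 -0.331  0.118] [ 0.493 -0.3    0.141]
board 224 0.1413 [ 444.7 -253.5] [ 18.  153.3] 82.5
    [ 0.369 -0.272  0.118] [ 0.521 -0.236  0.144]
board 300 0.1441 [ 455.4 -193.5] [ 19.1 184.4] 82.5
    [ 0.365 -0.21   0.118] [ 0.55  -0.172  0.147]
board 386 0.1477 [ 450.5 -129.1] [ 17.4 210.9] 82.8
    [ 0.343 -0.149  0.118] [ 0.561 -0.107  0.15 ]
```

Lengths agree: bays measure 257, 225, 194 and 161 mm outside, and board tops are at about 0.136–0.147. First a short test to see how j6 follows a turn while heading in.

apply_moves:
  targets:
    - [[0.0,0.0,0.9,-7,-0.2],[0.0,0.0,0.9,-7,-0.2],[0.0,0.0,0,0,-0.2]]

```text
clock: 0.4
eef_pos: [0.144, -0.4812, 0.3266]
tool_rot: [1.0, 0.021, 0.001, 0.005]
ft_force: [0.3, -1.2, 1.4]
grip_width: 0.052
grasp_force: 0.0
```

```bash
python3 -c "
from h import *
o=get_obs();print(o['joint_pos'],o['eef_pos'],o['grip_width'],R.from_quat(o['tool_rot']).as_matrix().round(3))
print(imaging.get_calibration('wrist'))"
```

```text
[-1.28001026e+00  2.18357117e-01  1.78029862e-01  1.52007121e+00
  4.90598054e-06  1.81863704e+00] [ 0.14401352 -0.48121266  0.32662108] 0.05196044660429011 [[ 0.999  0.043  0.003]
 [ 0.043 -0.999 -0.01 ]
 [ 0.003  0.01  -1.   ]]
{'camera_matrix': array([[329.05096845,   0.        , 322.47793794],
       [  0.        , 329.05096845, 197.56358846],
       [  0.        ,   0.        ,   1.        ]]), 'hand_eye': array([[ 6.49089867e-04, -9.61012339e-01, -2.76504724e-01,
         6.96867179e-02],
       [ 9.99999398e-01,  8.68383265e-04, -6.70648785e-04,
        -5.47195933e-04],
       [ 8.84613833e-04, -2.76504122e-01,  9.61012324e-01,
        -1.25496994e-01],
       [ 0.00000000e+00,  0.00000000e+00,  0.00000000e+00,
         1.00000000e+00]])}
```

apply_moves:
  targets:
    - [[0.26,0.26,0,7.1,0.05],[0.26,0.26,0,7.1,0.05],[0.26,0.26,0,7.1,0.05],[0.26,0.26,0,7.1,0.05],[0.26,0.26,0,7.1,0.05],[0.26,0.26,0,7.1,0.05],[0.26,0.26,0,7.1,0.05],[0.26,0.26,0,7.1,0.05]]

```text
clock: 1.07
eef_pos: [0.227, -0.3952, 0.32]
tool_rot: [0.867, 0.499, 0.0, -0.0]
ft_force: [-0.2, -0.5, -0.4]
grip_width: 0.0444
grasp_force: 0.0
```

apply_moves:
  targets:
    - [[0.26,0.26,0,7.1,0.05],[0.26,0.26,0,7.1,0.05],[0.26,0.26,0,7.1,0.05],[0.26,0.26,0,7.1,0.05],[0.26,0.26,0,7.1,0.05],[0.26,0.26,0,7.1,0.05],[0.26,0.26,0,7.1,0.05],[0.26,0.26,0,7.1,0.05]]

```text
clock: 1.73
eef_pos: [0.3102, -0.312, 0.32]
tool_rot: [0.525, 0.851, 0.0, -0.0]
ft_force: [0.7, 0.5, -1.0]
grip_width: 0.0449
grasp_force: 0.0
```

apply_moves:
  targets:
    - [[0.26,0.26,0,7.1,0.05],[0.26,0.26,0,7.1,0.05],[0.26,0.26,0,7.1,0.05],[0.26,0.26,0,7.1,0.05],[0.26,0.26,0,7.1,0.05],[0.26,0.26,0,7.1,0.05],[0.26,0.26,0,7.1,0.05],[0,0,0,7.1,0.05]]

```text
clock: 2.4
eef_pos: [0.3839, -0.2383, 0.3199]
tool_rot: [0.056, 0.998, 0.0, 0.0]
ft_force: [0.1, 0.4, -0.1]
grip_width: 0.0445
grasp_force: 0.0
```

apply_moves:
  targets:
    - [[0,0,0,0,0.05],[0,0,0,0,0.05]]

```text
clock: 2.57
eef_pos: [0.3825, -0.2397, 0.32]
tool_rot: [0.062, 0.998, 0.0, -0.0]
ft_force: [-0.2, 0.0, -0.0]
grip_width: 0.0451
grasp_force: 0.0
```

```bash
cat >> h.py <<'E'
def wcloud():
    o=get_obs(); img,d=imaging.camera("wrist"); c=imaging.get_calibration("wrist"); K=np.array(c["camera_matrix"]); H=np.array(c["hand_eye"])
    v,u=np.mgrid[:400,:640]; P=np.stack([(u-K[0,2])/K[0,0]*d,(v-K[1,2])/K[1,1]*d,d],-1)
    T=P@H[:3,:3].T+H[:3,3]; W=T@R.from_quat(o["tool_rot"]).as_matrix().T+o["eef_pos"]; W[d==0]=np.nan
    return img,d,W,o
def boards(img,W,y0=-.4,y1=.5,zlo=.118,zhi=.155):
    hsv=cv2.cvtColor(img,cv2.COLOR_BGR2HSV)
    m=((W[...,2]>zlo)&(W[...,2]<zhi)&(W[...,1]>y0)&(W[...,1]<y1)&(W[...,0]>.25)&(W[...,0]<.65)&(hsv[...,0]<30)&(hsv[...,1]>50)).astype(np.uint8)
    n,l,s,_=cv2.connectedComponentsWithStats(m)
    for k in range(1,n):
        if s[k,4]<150: continue
        P=W[l==k]; zt=np.percentile(P[:,2],95); T=P[P[:,2]>zt-.004]
        r=cv2.minAreaRect((T[:,:2]*1000).astype(np.float32)); print("board",s[k,4],zt.round(4),np.round(r[0],1),np.round(r[1],1),round(r[2],1),"px",s[k,:4])
E
python3 - <<'E'
from h import *
i,d,W,o=wcloud(); cv2.imwrite("pics/w1.png",i); print(o['eef_pos'],R.from_quat(o['tool_rot']).as_euler('xyz',True),o['joint_pos'],o['grip_width'])
boards(i,W); np.savez("w1.npz",i=i,W=W)
E
```

```text
[ 0.38253493 -0.23966882  0.32004208] [ 1.79996589e+02 -2.42239351e-02  1.72928320e+02] [-5.59618174e-01  1.23414910e-01  4.59692120e-02  1.49375898e+00
 -1.24660854e-04 -4.36194036e-01] 0.04512960494480266
board 3883 0.1457 [ 430.8 -127.9] [ 15.4 172.1] 83.2 px [421 124  40 172]
board 2235 0.1428 [ 457.1 -193.8] [ 14.3 183.9] 83.3 px [364 153  24 173]
board 2008 0.1397 [ 446.1 -254.6] [ 14.  152.3] 83.3 px [307 165  16 144]
board 1220 0.1366 [ 410.7 -313.5] [14.3 74.8] 83.3 px [242 176  22  75]
board 703 0.1536 [602.4  17.2] [26.4  8.2] 55.5 px [545 325  49  38]
```

View pics/w1.png

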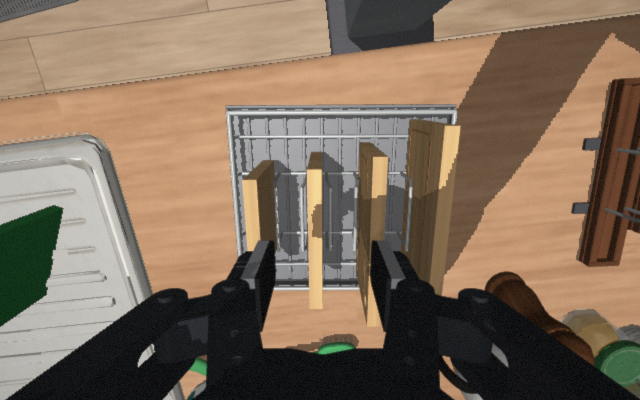

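The wrist view shows the boards cleanly: mini (258,205), short (316,230), medium (372,230), long (440,180). Widths of 14–15 mm and heights of 137–146 mm match. One look over the stand before carrying.

apply_moves:
  targets:
    - [[0,1,0.1,0.3,0.05],[0,1,0.1,0.3,0.05],[0,1,0,0.3,0.05],[0,1,0,0.3,0.05],[0,1,0,0.3,0.05],[0,1,0,0.3,0.05],[0,1,0,0.3,0.05],[0,1,0,0,0.05]]

```text
clock: 3.28
eef_pos: [0.3821, 0.0815, 0.3286]
tool_rot: [0.044, 0.999, 0.0, 0.001]
ft_force: [1.6, -0.8, 0.2]
grip_width: 0.0445
grasp_force: 0.0
```

apply_moves:
  targets:
    - [[0,1,0,0,0.05],[0,1,0,0,0.05],[0,1,0,0,0.05],[0,1,0,0,0.05],[0,0,0,0,0.05],[0,0,0,0,0.05]]

```text
clock: 3.78
eef_pos: [0.3823, 0.2415, 0.3277]
tool_rot: [0.041, 0.999, -0.0, -0.0]
ft_force: [-0.7, -1.1, 0.6]
grip_width: 0.0447
grasp_force: 0.0
```

Run:
```python
from h import *
i,d,W,o=wcloud(); cv2.imwrite("pics/w2.png",i); print(o['eef_pos'],R.from_quat(o['tool_rot']).as_euler('xyz',True),o['joint_pos'],o['grip_width'])
np.savez("w2.npz",i=i,W=W)
hsv=cv2.cvtColor(i,cv2.COLOR_BGR2HSV)
m=((hsv[...,0]<20)&(hsv[...,1]>95)&(W[...,2]>0.019)&(W[...,2]<0.034)&(W[...,1]>0.05)&(W[...,1]<.42)&(W[...,0]>.25)&(W[...,0]<.65)).astype(np.uint8)
for lo,hi in((.105,.185),(.185,.24),(.24,.30),(.30,.36)):
    P=W[(m>0)&(W[...,1]+ (W[...,0]-.45)*.085>lo)&(W[...,1]+(W[...,0]-.45)*.085<hi)]
    r=cv2.minAreaRect((P[:,:2]*1000).astype(np.float32)); print(len(P),np.median(P[:,2]).round(4),np.round(r[0],1),np.round(r[1],1),round(r[2],1))
```

```text
[0.38225112 0.24148241 0.32768027] [-1.79942310e+02 -4.71677464e-02  1.75267309e+02] [ 5.63624912e-01  1.24830650e-01  6.71383000e-02  1.51436754e+00
 -3.08128174e-04  6.46225725e-01] 0.04465251676755203
2333 0.0253 [455.5 154.4] [ 60.4 251.5] 85.4
1459 0.0253 [459.5 206.2] [ 43.8 155.8] 85.1
2171 0.0255 [463.8 266.3] [ 43.9 218.6] 85.6
1677 0.0255 [459.4 326.6] [ 44.4 167.8] 85.5
```

View pics/w2.png

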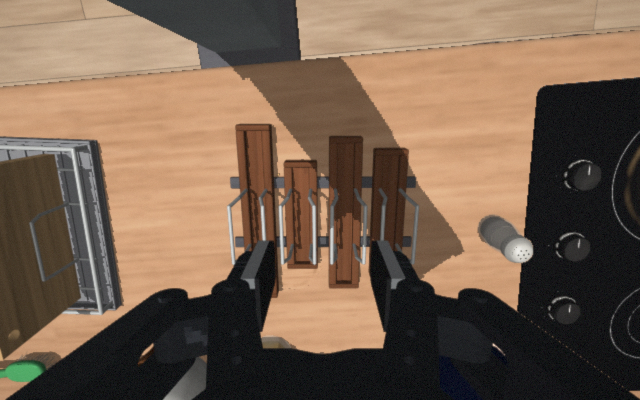

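The stand shows bays long (255,200), mini (301,210), medium (345,200), short (390,190). The hoops contaminate the rectangles, so I re-measure using only the clear near-end section of each bay.

Run:
```python
from h import *
z=np.load("w2.npz"); i,W=z["i"],z["W"]; hsv=cv2.cvtColor(i,cv2.COLOR_BGR2HSV)
m=(hsv[...,0]<20)&(hsv[...,1]>95)&(abs(W[...,2]-.0255)<.004)
t=np.radians(-4.6); e=np.array([np.cos(t),np.sin(t)]); f=np.array([-e[1],e[0]]); c0=np.array([.459,.21])
P=W[m][:,:2]-c0; s,v=P@e,P@f
for n,c,L in(("long",-.06,256),("mini",0,160),("medium",.06,224),("short",.12,192)):
    k=abs(v-c)<.026; a,b=np.percentile(s[k],[.3,99.7])
    cols=[]
    for s0 in np.arange(a+.006,a+.05,.005):
        q=v[k&(abs(s-s0)<.0025)]
        if len(q)>8: cols.append((s0,(q.min()+q.max())/2,q.max()-q.min()))
    cols=np.array(cols); sl=np.polyfit(cols[:,0],cols[:,1],1)[0]
    sc=a+L/2000; print(n,"near",a.round(4),"far",b.round(4),"v",np.median(cols[:,1]).round(4),"w",np.median(cols[:,2]).round(4),"slope deg",np.degrees(sl).round(2),"centre nearbased",(c0+sc*e+np.median(cols[:,1])*f).round(4),"mid",(c0+(a+b)/2*e+np.median(cols[:,1])*f).round(4))
```

```text
long near -0.1247 far 0.2144 v -0.0636 w 0.0433 slope deg 0.4 centre nearbased [0.4572 0.1464] mid [0.4986 0.143 ]
mini near -0.077 far 0.0783 v -0.0039 w 0.0424 slope deg 0.62 centre nearbased [0.4617 0.2059] mid [0.4594 0.2061]
medium near -0.1083 far 0.1091 v 0.0559 w 0.0432 slope deg 1.16 centre nearbased [0.4672 0.2654] mid [0.4639 0.2657]
short near -0.0928 far 0.0497 v 0.1159 w 0.0432 slope deg -0.32 centre nearbased [0.4715 0.3253] mid [0.4468 0.3273]
```

Bay centres, checked against the 60 mm spacing: long (.4548,.1466), mini (.4595,.2060), medium (.4640,.2657), short (.4690,.3256), yaw −4.5°. Now to the long board at (.4527,−.1305), yaw −6.7°.

apply_moves:
  targets:
    - [[0.17,-0.93,0,-0.2,0.05],[0.17,-0.93,0,-0.2,0.05],[0.17,-0.93,0,-0.2,0.05],[0.17,-0.93,0,-0.2,0.05],[0.17,-0.93,0,-0.2,0.05],[0.18,-0.93,0,-0.2,0.05],[0.18,-0.93,0,-0.2,0.05],[0.18,-0.93,0,-0.2,0.05]]

```text
clock: 4.5
eef_pos: [0.437, -0.0612, 0.3288]
tool_rot: [0.059, 0.998, -0.0, 0.0]
ft_force: [1.4, -0.4, -0.4]
grip_width: 0.0448
grasp_force: 0.0
```

apply_moves:
  targets:
    - [[0.18,-0.93,0,-0.2,0.05],[0.19,-0.93,0,-0.2,0.05],[0,0,-0.7,0,0.05],[0,0,-0.7,0,0.05],[0,0,-0.7,0,0.05],[0,0,-0.5,0,0.05],[0,0,0,0,0.05],[0,0,0,0,0.05]]

```text
clock: 5.17
eef_pos: [0.4513, -0.133, 0.2241]
tool_rot: [0.061, 0.998, 0.0, -0.001]
ft_force: [0.1, 0.2, 0.4]
grip_width: 0.045
grasp_force: 0.0
```

```bash
cat > s.py <<'E'
from h import *
o=get_obs(); print(o['clock'],o['eef_pos'].round(4),'yaw',R.from_quat(o['tool_rot']).as_euler('xyz',True)[2].round(2),'j',o['joint_pos'].round(2),'w',round(o['grip_width'],4),'gf',o['grasp_force'],o['ft_force'].round(1))
E
python3 s.py
```

```text
5.1667 [ 0.4513 -0.133   0.2241] yaw 172.96 j [-0.29  0.2  -0.12  1.26 -0.   -0.16] w 0.045 gf 0.0 [0.1 0.2 0.4]
```

apply_moves:
  targets:
    - [[0.03,0.06,-0.5,0.3,0.05],[0,0,-0.5,0,0.05],[0,0,-0.5,0,0.05],[0,0,-0.5,0,0.05],[0,0,-0.38,0,0.05],[0,0,0,0,0.05],[0,0,0,0,-1],[0,0,0,0,-1]]

```text
clock: 5.83
eef_pos: [0.4556, -0.1302, 0.1313]
tool_rot: [0.057, 0.998, -0.0, 0.002]
ft_force: [0.7, 0.3, -1.0]
grip_width: 0.0214
grasp_force: 0.0
```

apply_moves:
  targets:
    - [[0,0,0,0,-1],[0,0,0,0,-1],[0,0,0,0,-1],[0,0,0,0,-1]]

```text
clock: 6.17
eef_pos: [0.4558, -0.1302, 0.1314]
tool_rot: [0.057, 0.998, -0.001, 0.002]
ft_force: [-0.0, -1.9, 7.5]
grip_width: 0.013
grasp_force: 59.1
```

Gripped (59 N, 13 mm). Lift and check the load.

apply_moves:
  targets:
    - [[0,0,0.4,0,-1],[0,0,0.5,0,-1],[0,0,0.7,0,-1],[0,0,0.8,0,-1],[0,0,0.8,0,-1],[0,0,0.8,0,-1],[0,0,0.6,0,-1],[0,0,0,0,-1]]

```text
clock: 6.83
eef_pos: [0.4564, -0.1299, 0.3191]
tool_rot: [0.057, 0.998, -0.001, 0.005]
ft_force: [0.7, -0.2, -2.0]
grip_width: 0.0133
grasp_force: 58.8
```

apply_moves:
  targets:
    - [[0,0.5,0,0.4,-1],[0,0.8,0,0.4,-1],[0,0.9,0,0.4,-1],[0,0.9,0,0.4,-1],[0,0.9,0,0.4,-1],[0,0.9,0,0,-1],[0,0.9,0,0,-1],[0,0.6,0,0,-1]]

```text
clock: 7.5
eef_pos: [0.4532, 0.1294, 0.3121]
tool_rot: [0.038, 0.999, 0.0, -0.001]
ft_force: [0.9, -0.0, -2.3]
grip_width: 0.0134
grasp_force: 59.0
```

apply_moves:
  targets:
    - [[0.05,0.52,0,0,-1],[0,0,-0.5,0,-1],[0,0,-0.7,0,-1],[0,0,-0.3,0,-1],[0,0,0,0,-1],[0,0,0,0,-1]]

```text
clock: 8.0
eef_pos: [0.4552, 0.1472, 0.252]
tool_rot: [0.04, 0.999, -0.0, -0.002]
ft_force: [-0.3, 0.1, -1.1]
grip_width: 0.0131
grasp_force: 59.0
```

```bash
python3 s.py
python3 - <<'E'
from h import *
i,d,W=cloud("scene"); cv2.imwrite("pics/s3.png",cv2.resize(i[140:340,190:440],None,fx=2.8,fy=2.8)); hsv=cv2.cvtColor(i,cv2.COLOR_BGR2HSV)
boards(i,W,-.4,-.03)
m=(W[...,2]>.08)&(W[...,2]<.24)&(W[...,1]>.05)&(W[...,1]<.3)&(W[...,0]>.25)&(W[...,0]<.62)&(hsv[...,0]<30)&(hsv[...,1]>60)
P=W[m]; print(len(P),np.percentile(P,[1,99],axis=0).round(4).tolist())
E
```

```text
8.0 [0.4552 0.1472 0.252 ] yaw 175.47 j [ 0.31  0.2  -0.04  1.34  0.    0.39] w 0.0131 gf 58.984107971191406 [-0.3  0.1 -1.1]
board 165 0.1374 [ 431.8 -314.8] [ 17.4 117.5] 84.2 px [380 162  24  22]
board 233 0.1408 [ 446.2 -254.2] [ 15.4 152.4] 83.9 px [364 165  30  28]
board 299 0.1435 [ 455.9 -192.3] [ 16.5 187.5] 83.9 px [348 168  36  35]
720 [[0.3426, 0.1447, 0.0843], [0.5573, 0.2465, 0.2391]]
```

View pics/s3.png

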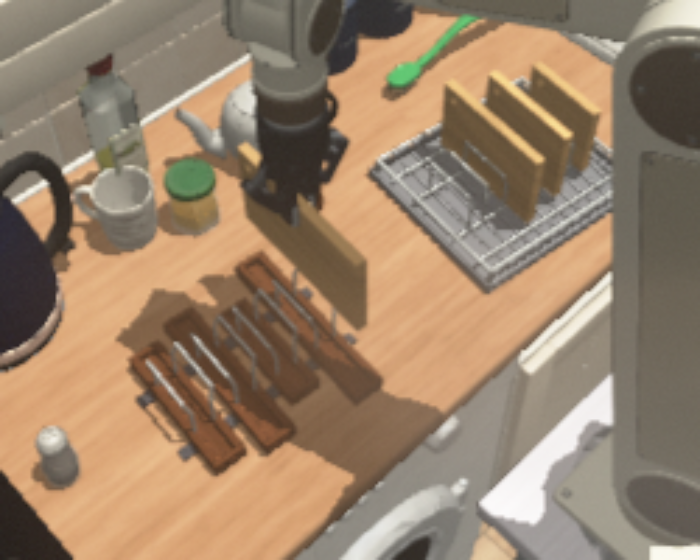

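The picture shows the long board hanging level at about (305,245), above the long bay at (310,325); the other three boards are still standing. Lower with a check halfway.

apply_moves:
  targets:
    - [[0.07,-0.02,-0.4,0,-1],[0,0,-0.4,0,-1],[0,0,-0.4,0,-1],[0,0,-0.3,0,-1],[0,0,0,0,-1]]

```text
clock: 8.47
eef_pos: [0.4583, 0.1462, 0.192]
tool_rot: [0.04, 0.999, -0.0, -0.001]
ft_force: [-0.7, -0.9, -2.2]
grip_width: 0.013
grasp_force: 59.0
```

apply_moves:
  targets:
    - [[0,0,-0.3,0,-1],[0,0,-0.3,0,-1],[0,0,-0.3,0,-1],[0,0,-0.3,0,-1],[0,0,-0.2,0,-1],[0,0,0,0,-1],[0,0,0,0,-1]]

```text
clock: 9.05
eef_pos: [0.4595, 0.1467, 0.1379]
tool_rot: [0.04, 0.999, 0.0, 0.0]
ft_force: [-0.2, -0.4, -2.5]
grip_width: 0.0127
grasp_force: 59.1
```

apply_moves:
  targets:
    - [[-0.04,0,-0.15,0,-1],[0,0,-0.14,0,-1],[0,0,0,0,-1],[0,0,0,0,-1]]

```text
clock: 9.38
eef_pos: [0.4576, 0.1467, 0.1257]
tool_rot: [0.04, 0.999, 0.0, 0.0]
ft_force: [0.3, 0.5, -0.8]
grip_width: 0.0132
grasp_force: 59.2
```

```bash
python3 s.py
```

```text
9.3833 [0.4576 0.1467 0.1257] yaw 175.46 j [ 0.31  0.29 -0.26  1.02 -0.    0.39] w 0.0132 gf 59.23613905906677 [ 0.3  0.5 -0.8]
```

apply_moves:
  targets:
    - [[0,0,0,0,0.05],[0,0,0,0,0.05],[0,0,0,0,0.05],[0,0,0.3,0,0.05],[0,0,0.5,0,0.05],[0,0,0.9,0,0.05],[0,0,0.9,0,0.05],[0,-0.5,0.3,0,0.05]]

```text
clock: 10.05
eef_pos: [0.4599, 0.1291, 0.2468]
tool_rot: [0.038, 0.999, 0.002, 0.004]
ft_force: [0.1, -0.6, 0.8]
grip_width: 0.0451
grasp_force: 0.0
```

apply_moves:
  targets:
    - [[0,-1,0,-0.4,0.05],[0,-1,0,-0.4,0.05],[0,-1,0,-0.4,0.05],[0,-1,0,-0.4,0.05],[0,-1,0,-0.4,0.05],[0,-1,0,0,0.05],[0,-1,0,0,0.05],[0,-0.9,0,0,0.05]]

```text
clock: 10.72
eef_pos: [0.457, -0.1918, 0.2418]
tool_rot: [0.057, 0.998, -0.0, 0.0]
ft_force: [0.3, -0.4, 0.1]
grip_width: 0.0448
grasp_force: 0.0
```

apply_moves:
  targets:
    - [[0,0,-0.3,0,0.05],[0,0,0,0,0.05],[0,0,0,0,0.05]]

```text
clock: 10.97
eef_pos: [0.4566, -0.1894, 0.229]
tool_rot: [0.058, 0.998, 0.001, -0.001]
ft_force: [0.5, 0.2, 0.5]
grip_width: 0.0451
grasp_force: 0.0
```

```bash
python3 s.py
python3 - <<'E'
from h import *
i,d,W=cloud("scene"); cv2.imwrite("pics/s4.png",cv2.resize(i[140:340,190:440],None,fx=2.8,fy=2.8))
boards(i,W)
P=W[(abs(W[...,1]-.15)<.03)&(abs(W[...,0]-.45)<.12)&(W[...,2]>.1)&(W[...,2]<.16)];print(np.percentile(P,[0.5,99.5],axis=0).round(4).tolist())
E
```

```text
10.9667 [ 0.4566 -0.1894  0.229 ] yaw 173.4 j [-0.39  0.24 -0.05  1.29  0.   -0.28] w 0.0451 gf 0.0 [0.5 0.2 0.5]
board 220 0.1408 [ 444.8 -252.5] [ 17.  150.8] 83.5 px [365 165  29  28]
board 293 0.1437 [ 455.1 -191.7] [ 17.8 183.8] 83.3 px [348 168  36  34]
board 370 0.141 [453.7 147.8] [ 15.9 216.1] 84.8 px [277 215  43  47]
[[0.3457, 0.134, 0.1001], [0.5626, 0.1631, 0.1436]]
```

View pics/s4.png

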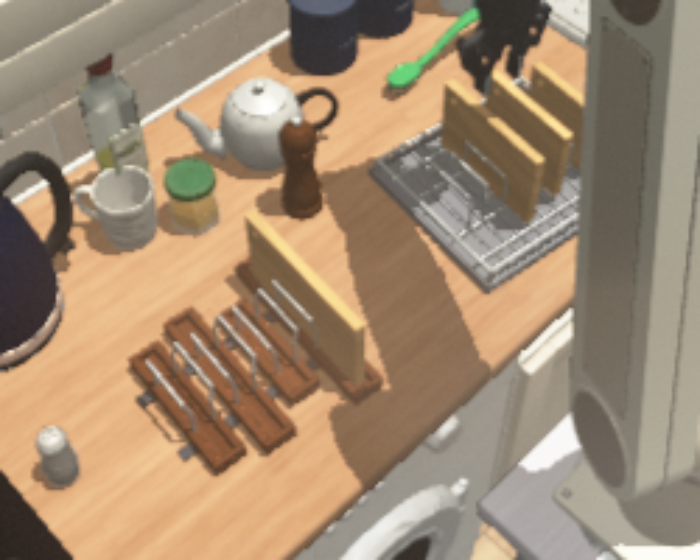

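The long board stands in its bay, at about (305,295), with its top at the right height. Now the medium board.

apply_moves:
  targets:
    - [[-0.05,-0.11,-0.5,0,0.05],[0,0,-0.5,0,0.05],[0,0,-0.5,0,0.05],[0,0,-0.5,0,0.05],[0,0,-0.52,0,0.05],[0,0,0,0,0.05],[0,0,0,0,0.05],[0,0,0,0,-1]]

```text
clock: 11.68
eef_pos: [0.4564, -0.1933, 0.1301]
tool_rot: [0.056, 0.998, -0.0, 0.001]
ft_force: [0.1, -0.6, 0.4]
grip_width: 0.0339
grasp_force: 0.0
```

apply_moves:
  targets:
    - [[0,0,0,0,-1],[0,0,0,0,-1],[0,0,0,0,-1],[0,0,0,0,-1],[0,0,0,0,-1]]

```text
clock: 12.1
eef_pos: [0.4566, -0.1942, 0.1305]
tool_rot: [0.057, 0.998, -0.0, 0.002]
ft_force: [-0.0, 0.4, 5.6]
grip_width: 0.0132
grasp_force: 59.4
```

apply_moves:
  targets:
    - [[0,0,0.4,0,-1],[0,0,0.5,0,-1],[0,0,0.7,0,-1],[0,0,0.8,0,-1],[0,0,0.8,0,-1],[0,0,0.8,0,-1],[0,0.2,0.6,0,-1],[0,0.5,0,0.4,-1]]

```text
clock: 12.77
eef_pos: [0.4574, -0.168, 0.3183]
tool_rot: [0.055, 0.998, -0.002, 0.005]
ft_force: [1.9, 0.7, -2.3]
grip_width: 0.013
grasp_force: 59.0
```

apply_moves:
  targets:
    - [[0.02,0.9,0,0.4,-1],[0.02,1,0,0.4,-1],[0.02,1,0,0.4,-1],[0.02,1,0,0.4,-1],[0.02,1,0,0,-1],[0.02,1,0,0,-1],[0.02,1,0,0,-1],[0.02,1,0,0,-1]]

```text
clock: 13.43
eef_pos: [0.4611, 0.1519, 0.3126]
tool_rot: [0.04, 0.999, -0.0, -0.0]
ft_force: [1.0, -0.3, -2.5]
grip_width: 0.0131
grasp_force: 59.0
```

apply_moves:
  targets:
    - [[0,1,0,0,-1],[0,0.9,0,0,-1],[0,0.7,0,0,-1],[0,0.3,0,0,-1],[0,0,-0.5,0,-1],[0,0,-0.7,0,-1],[0,0,0,0,-1],[0,0,0,0,-1]]

```text
clock: 14.1
eef_pos: [0.4605, 0.265, 0.2632]
tool_rot: [0.04, 0.999, -0.002, -0.002]
ft_force: [-0.2, -0.1, -2.7]
grip_width: 0.0131
grasp_force: 59.2
```

```bash
python3 s.py
```

```text
14.1 [0.4605 0.265  0.2632] yaw 175.43 j [ 0.52  0.3   0.13  1.4  -0.    0.6 ] w 0.0131 gf 59.23334062099457 [-0.2 -0.1 -2.7]
```

apply_moves:
  targets:
    - [[0.05,0.02,-0.5,0,-1],[0,0,-0.5,0,-1],[0,0,-0.5,0,-1],[0,0,-0.3,0,-1],[0,0,0,0,-1],[0,0,0,0,-1]]

```text
clock: 14.6
eef_pos: [0.4645, 0.2667, 0.1941]
tool_rot: [0.04, 0.999, 0.0, 0.0]
ft_force: [0.8, -0.2, -2.1]
grip_width: 0.0133
grasp_force: 59.1
```

apply_moves:
  targets:
    - [[0,0,-0.3,0,-1],[0,0,-0.3,0,-1],[0,0,-0.3,0,-1],[0,0,-0.3,0,-1],[0,0,-0.2,0,-1],[0,0,0,0,-1],[0,0,0,0,-1]]

```text
clock: 15.18
eef_pos: [0.4644, 0.2672, 0.1378]
tool_rot: [0.04, 0.999, 0.0, 0.001]
ft_force: [0.2, 0.8, -1.9]
grip_width: 0.0128
grasp_force: 59.1
```

apply_moves:
  targets:
    - [[-0.02,-0.04,-0.15,0,-1],[0,0,-0.16,0,-1],[0,0,0,0,-1],[0,0,0,0,-1]]

```text
clock: 15.52
eef_pos: [0.4634, 0.2655, 0.1246]
tool_rot: [0.04, 0.999, 0.0, 0.0]
ft_force: [0.5, -0.1, -1.5]
grip_width: 0.013
grasp_force: 59.7
```

apply_moves:
  targets:
    - [[0,0,0,0,0.05],[0,0,0,0,0.05],[0,0,0,0,0.05],[0,0,0.3,0,0.05],[0,0,0.5,0,0.05],[0,0,0.9,0,0.05],[0,0,0.9,0,0.05],[0,-0.5,0.3,0,0.05]]

```text
clock: 16.18
eef_pos: [0.4651, 0.2487, 0.2458]
tool_rot: [0.038, 0.999, 0.003, 0.004]
ft_force: [1.3, 0.6, 0.6]
grip_width: 0.0453
grasp_force: 0.0
```

apply_moves:
  targets:
    - [[-0.03,-1,0,-0.4,0.05],[-0.04,-1,0,-0.4,0.05],[-0.04,-1,0,-0.4,0.05],[-0.04,-1,0,-0.4,0.05],[-0.04,-1,0,-0.4,0.05],[-0.04,-1,0,0,0.05],[-0.04,-1,0,0,0.05],[-0.04,-1,0,0,0.05]]

```text
clock: 16.85
eef_pos: [0.4501, -0.0764, 0.2407]
tool_rot: [0.057, 0.998, 0.0, 0.0]
ft_force: [0.8, -0.7, 0.4]
grip_width: 0.0452
grasp_force: 0.0
```

apply_moves:
  targets:
    - [[-0.04,-1,0,0,0.05],[-0.04,-1,0,0,0.05],[-0.04,-1,0,0,0.05],[-0.04,-1,0,0,0.05],[0,-0.52,-0.3,0,0.05],[0,0,0,0,0.05],[0,0,0,0,0.05]]

```text
clock: 17.43
eef_pos: [0.4434, -0.2562, 0.2275]
tool_rot: [0.058, 0.998, 0.001, -0.001]
ft_force: [-0.1, 0.7, -0.1]
grip_width: 0.0448
grasp_force: 0.0
```

```bash
python3 s.py
python3 - <<'E'
from h import *
i,d,W=cloud("scene"); boards(i,W)
E
```

```text
17.4333 [ 0.4434 -0.2562  0.2275] yaw 173.3 j [-0.52  0.28 -0.    1.29  0.   -0.41] w 0.0448 gf 0.0 [-0.1  0.7 -0.1]
board 227 0.1412 [ 444.9 -252.7] [ 18.2 154.2] 84.2 px [364 165  30  28]
board 361 0.1411 [454.1 147.5] [ 16.1 215.2] 84.8 px [277 215  43  46]
board 301 0.1382 [462.8 267.2] [ 15.3 182. ] 84.9 px [250 236  37  42]
```

The medium board is seated too (top 0.138, centre within 1 mm). Now the short board.

apply_moves:
  targets:
    - [[0.03,0.04,-0.5,0,0.05],[0,0,-0.5,0,0.05],[0,0,-0.5,0,0.05],[0,0,-0.5,0,0.05],[0,0,-0.54,0,0.05],[0,0,0,0,0.05],[0,0,0,0,0.05],[0,0,0,0,-1]]

```text
clock: 18.15
eef_pos: [0.4464, -0.2533, 0.1282]
tool_rot: [0.056, 0.998, -0.0, 0.001]
ft_force: [-0.5, -0.6, 0.4]
grip_width: 0.0339
grasp_force: 0.0
```

apply_moves:
  targets:
    - [[0,0,0,0,-1],[0,0,0,0,-1],[0,0,0,0,-1],[0,0,0,0,-1],[0,0,0,0,-1]]

```text
clock: 18.57
eef_pos: [0.4466, -0.2544, 0.1286]
tool_rot: [0.057, 0.998, -0.001, 0.002]
ft_force: [-0.5, 0.5, 6.2]
grip_width: 0.0128
grasp_force: 60.0
```

apply_moves:
  targets:
    - [[0,0,0.4,0,-1],[0,0,0.5,0,-1],[0,0,0.7,0,-1],[0,0,0.8,0,-1],[0,0,0.8,0,-1],[0,0,0.8,0,-1],[0,0.2,0.6,0,-1],[0,0.5,0,0.4,-1]]

```text
clock: 19.23
eef_pos: [0.4473, -0.2283, 0.3164]
tool_rot: [0.055, 0.998, -0.003, 0.005]
ft_force: [0.5, -0.9, -2.1]
grip_width: 0.0131
grasp_force: 59.0
```

apply_moves:
  targets:
    - [[0.04,0.9,0,0.4,-1],[0.04,0.98,0,0.4,-1],[0.04,0.98,0,0.4,-1],[0.04,0.98,0,0.4,-1],[0.04,0.98,0,0,-1],[0.04,0.98,0,0,-1],[0.04,0.98,0,0,-1],[0.04,0.98,0,0,-1]]

```text
clock: 19.9
eef_pos: [0.4575, 0.0863, 0.3108]
tool_rot: [0.04, 0.999, -0.0, -0.0]
ft_force: [0.4, -1.2, -1.4]
grip_width: 0.0126
grasp_force: 58.9
```

apply_moves:
  targets:
    - [[0.04,0.98,0,0,-1],[0.04,0.98,0,0,-1],[0.04,0.98,0,0,-1],[0.04,0.98,0,0,-1],[0.04,0.98,0,0,-1],[0,0.7,0,0,-1],[0,0.4,0,0,-1],[0,0,0,0,-1]]

```text
clock: 20.57
eef_pos: [0.4654, 0.328, 0.3095]
tool_rot: [0.037, 0.999, 0.0, -0.001]
ft_force: [0.5, 0.1, -2.2]
grip_width: 0.0134
grasp_force: 58.9
```

apply_moves:
  targets:
    - [[0,0,-0.6,0,-1],[0,0,-0.7,0,-1],[0,0,-0.2,0,-1],[0,0,0,0,-1],[0,0,0,0,-1]]

```text
clock: 20.98
eef_pos: [0.4662, 0.3238, 0.251]
tool_rot: [0.04, 0.999, -0.0, -0.0]
ft_force: [1.2, 0.5, -0.5]
grip_width: 0.0129
grasp_force: 59.0
```

```bash
python3 s.py
```

```text
20.9833 [0.4662 0.3238 0.251 ] yaw 175.41 j [ 0.61  0.38  0.2   1.4  -0.    0.69] w 0.0129 gf 59.002400636672974 [ 1.2  0.5 -0.5]
```

apply_moves:
  targets:
    - [[0.05,0.02,-0.5,0,-1],[0,0,-0.5,0,-1],[0,0,-0.5,0,-1],[0,0,0,0,-1],[0,0,0,0,-1]]

```text
clock: 21.4
eef_pos: [0.4684, 0.3251, 0.1917]
tool_rot: [0.04, 0.999, -0.0, 0.0]
ft_force: [0.2, -0.2, -0.6]
grip_width: 0.0131
grasp_force: 58.8
```

apply_moves:
  targets:
    - [[0,0,-0.3,0,-1],[0,0,-0.3,0,-1],[0,0,-0.3,0,-1],[0,0,-0.3,0,-1],[0,0,-0.2,0,-1],[0,0,0,0,-1],[0,0,0,0,-1]]

```text
clock: 21.98
eef_pos: [0.4688, 0.3257, 0.136]
tool_rot: [0.04, 0.999, 0.0, 0.001]
ft_force: [-0.5, -0.1, -0.7]
grip_width: 0.0131
grasp_force: 59.0
```

apply_moves:
  targets:
    - [[0.01,0,-0.16,0,-1],[0,0,-0.16,0,-1],[0,0,0,0,-1],[0,0,0,0,-1]]

```text
clock: 22.32
eef_pos: [0.4693, 0.3258, 0.1225]
tool_rot: [0.04, 0.999, 0.001, 0.001]
ft_force: [2.1, 0.4, 1.0]
grip_width: 0.0127
grasp_force: 60.0
```

apply_moves:
  targets:
    - [[0,0,0,0,0.05],[0,0,0,0,0.05],[0,0,0,0,0.05],[0,0,0.3,0,0.05],[0,0,0.5,0,0.05],[0,0,0.9,0,0.05],[0,0,0.9,0,0.05],[0,-0.5,0.3,0,0.05]]

```text
clock: 22.98
eef_pos: [0.4704, 0.3089, 0.2433]
tool_rot: [0.038, 0.999, 0.003, 0.004]
ft_force: [0.7, -0.1, 1.8]
grip_width: 0.0448
grasp_force: 0.0
```

apply_moves:
  targets:
    - [[-0.05,-0.97,0,-0.4,0.05],[-0.06,-0.97,0,-0.4,0.05],[-0.06,-0.97,0,-0.4,0.05],[-0.06,-0.97,0,-0.4,0.05],[-0.06,-0.97,0,-0.4,0.05],[-0.06,-0.97,0,0,0.05],[-0.06,-0.97,0,0,0.05],[-0.06,-0.97,0,0,0.05]]

```text
clock: 23.65
eef_pos: [0.4491, -0.0067, 0.2381]
tool_rot: [0.057, 0.998, 0.0, 0.0]
ft_force: [0.8, 0.4, 0.2]
grip_width: 0.0446
grasp_force: 0.0
```

apply_moves:
  targets:
    - [[-0.06,-0.97,0,0,0.05],[-0.06,-0.97,0,0,0.05],[-0.06,-0.97,0,0,0.05],[-0.06,-0.97,0,0,0.05],[-0.06,-0.97,0,0,0.05],[-0.06,-0.97,0,0,0.05],[-0.06,-0.97,0,0,0.05],[0,-0.97,0,0,0.05]]

```text
clock: 24.32
eef_pos: [0.4321, -0.3172, 0.238]
tool_rot: [0.057, 0.998, 0.0, -0.0]
ft_force: [1.0, 0.1, -0.9]
grip_width: 0.0449
grasp_force: 0.0
```

apply_moves:
  targets:
    - [[0,0,-0.3,0,0.05],[0,0,0,0,0.05],[0,0,0,0,0.05]]

```text
clock: 24.57
eef_pos: [0.432, -0.315, 0.225]
tool_rot: [0.057, 0.998, 0.001, -0.001]
ft_force: [-0.0, 0.2, 0.3]
grip_width: 0.0449
grasp_force: 0.0
```

```bash
python3 s.py
python3 - <<'E'
from h import *
i,d,W=cloud("scene"); boards(i,W)
i,d,W,o=wcloud(); boards(i,W,zlo=.125)
E
```

```text
24.5667 [ 0.432 -0.315  0.225] yaw 173.41 j [-0.63  0.32  0.05  1.31  0.   -0.52] w 0.0449 gf 0.0 [-0.   0.2  0.3]
board 150 0.1377 [ 435.8 -315. ] [ 19.3 108.9] 81.5 px [380 162  21  21]
board 364 0.141 [452.7 148. ] [ 16.3 214.9] 85.1 px [277 215  43  46]
board 303 0.1376 [463.1 266.6] [ 14.7 184.1] 85.2 px [250 236  37  43]
board 243 0.1357 [466.3 326.6] [ 14.3 150.8] 84.9 px [237 249  31  38]
board 3390 0.1368 [ 433.6 -316.4] [ 14.  120.4] 83.5 px [308 122  22 167]
```

The short board is seated. The wrist view gives the mini board as 120×14 mm at (.4336,−.3164).

apply_moves:
  targets:
    - [[0.0,-0.03,-0.5,0,0.05],[0,0,-0.5,0,0.05],[0,0,-0.5,0,0.05],[0,0,-0.5,0,0.05],[0,0,-0.56,0,0.05],[0,0,0,0,0.05],[0,0,0,0,0.05],[0,0,0,0,-1]]

```text
clock: 25.33
eef_pos: [0.434, -0.3163, 0.1251]
tool_rot: [0.056, 0.998, -0.001, 0.001]
ft_force: [0.2, 0.1, 0.1]
grip_width: 0.0342
grasp_force: 0.0
```

apply_moves:
  targets:
    - [[0,0,0,0,-1],[0,0,0,0,-1],[0,0,0,0,-1],[0,0,0,0,-1],[0,0,0,0,-1]]

```text
clock: 25.75
eef_pos: [0.4342, -0.3172, 0.1255]
tool_rot: [0.057, 0.998, -0.001, 0.002]
ft_force: [-0.5, 0.4, 6.7]
grip_width: 0.0129
grasp_force: 59.8
```

apply_moves:
  targets:
    - [[0,0,0.4,0,-1],[0,0,0.5,0,-1],[0,0,0.7,0,-1],[0,0,0.8,0,-1],[0,0,0.8,0,-1],[0,0,0.8,0,-1],[0,0.2,0.6,0,-1],[0,0.5,0,0.4,-1]]

```text
clock: 26.42
eef_pos: [0.4348, -0.2914, 0.3135]
tool_rot: [0.055, 0.998, -0.003, 0.005]
ft_force: [0.4, 0.1, 0.4]
grip_width: 0.013
grasp_force: 58.8
```

apply_moves:
  targets:
    - [[0.05,0.9,0,0.4,-1],[0.05,0.98,0,0.4,-1],[0.05,0.98,0,0.4,-1],[0.05,0.98,0,0.4,-1],[0.05,0.98,0,0,-1],[0.05,0.98,0,0,-1],[0.05,0.98,0,0,-1],[0.05,0.98,0,0,-1]]

```text
clock: 27.08
eef_pos: [0.4485, 0.0235, 0.3079]
tool_rot: [0.04, 0.999, -0.0, 0.0]
ft_force: [0.2, 0.2, -0.6]
grip_width: 0.0132
grasp_force: 58.7
```

apply_moves:
  targets:
    - [[0.05,0.98,0,0,-1],[0.05,0.98,0,0,-1],[0.05,0.98,0,0,-1],[0.05,0.98,0,0,-1],[0,0.6,0,0,-1],[0,0.16,0,0,-1],[0,0,0,0,-1]]

```text
clock: 27.67
eef_pos: [0.4566, 0.2106, 0.3072]
tool_rot: [0.038, 0.999, -0.0, -0.0]
ft_force: [-0.1, 1.0, -1.0]
grip_width: 0.0129
grasp_force: 58.8
```

apply_moves:
  targets:
    - [[0,0,-0.6,0,-1],[0,0,-0.7,0,-1],[0,0,-0.1,0,-1],[0,0,0,0,-1],[0,0,0,0,-1]]

```text
clock: 28.08
eef_pos: [0.4573, 0.208, 0.2525]
tool_rot: [0.04, 0.999, -0.0, 0.0]
ft_force: [0.5, -0.2, -0.6]
grip_width: 0.0127
grasp_force: 58.7
```

```bash
python3 s.py
```

```text
28.0833 [0.4573 0.208  0.2525] yaw 175.37 j [ 0.43  0.24  0.02  1.35 -0.    0.51] w 0.0127 gf 58.73764157295227 [ 0.5 -0.2 -0.6]
```

apply_moves:
  targets:
    - [[0.03,-0.07,-0.5,0,-1],[0,0,-0.5,0,-1],[0,0,-0.5,0,-1],[0,0,0,0,-1],[0,0,0,0,-1]]

```text
clock: 28.5
eef_pos: [0.4585, 0.2059, 0.1925]
tool_rot: [0.04, 0.999, 0.0, 0.0]
ft_force: [0.1, -0.2, -0.7]
grip_width: 0.0128
grasp_force: 58.7
```

apply_moves:
  targets:
    - [[0,0,-0.3,0,-1],[0,0,-0.3,0,-1],[0,0,-0.3,0,-1],[0,0,-0.3,0,-1],[0,0,-0.25,0,-1],[0,0,0,0,-1],[0,0,0,0,-1]]

```text
clock: 29.08
eef_pos: [0.4587, 0.2063, 0.1345]
tool_rot: [0.04, 0.999, 0.0, 0.0]
ft_force: [-0.2, -0.1, -1.1]
grip_width: 0.0132
grasp_force: 58.8
```

apply_moves:
  targets:
    - [[0.03,0,-0.18,0,-1],[0,0,-0.18,0,-1],[0,0,0,0,-1],[0,0,0,0,-1]]

```text
clock: 29.42
eef_pos: [0.46, 0.2064, 0.1193]
tool_rot: [0.04, 0.999, 0.0, 0.001]
ft_force: [1.2, -0.0, 1.4]
grip_width: 0.0132
grasp_force: 59.9
```

apply_moves:
  targets:
    - [[0,0,0,0,0.05],[0,0,0,0,0.05],[0,0,0,0,0.05],[0,0,0.3,0,0.05],[0,0,0.5,0,0.05],[0,0,0.9,0,0.05],[0,0,0.9,0,0.05],[0,0,0.9,0,0.05]]

```text
clock: 30.08
eef_pos: [0.4587, 0.2059, 0.2602]
tool_rot: [0.04, 0.999, -0.0, -0.001]
ft_force: [1.2, 0.3, -0.9]
grip_width: 0.0449
grasp_force: 0.0
```

apply_moves:
  targets:
    - [[-0.4,-0.8,0.3,0,0.05],[-0.4,-0.8,0.3,0,0.05],[-0.4,-0.8,0,0,0.05],[-0.4,-0.8,0,0,0.05],[-0.4,-0.8,0,0,0.05],[0,-0.5,0,0,0.05],[0,0,0,0,0.05],[0,0,0,0,0.05]]

```text
clock: 30.75
eef_pos: [0.3793, 0.0255, 0.2834]
tool_rot: [0.041, 0.999, 0.0, 0.0]
ft_force: [1.1, -0.1, 0.7]
grip_width: 0.0448
grasp_force: 0.0
```

```bash
python3 s.py
python3 - <<'E'
from h import *
i,d,W=cloud("scene"); boards(i,W); cv2.imwrite("pics/s9.png",cv2.resize(i[140:340,190:440],None,fx=2.8,fy=2.8))
E
```

```text
30.75 [0.3793 0.0255 0.2834] yaw 175.31 j [ 0.07 -0.01 -0.19  1.39  0.    0.15] w 0.0448 gf 0.0 [ 1.1 -0.1  0.7]
board 368 0.1413 [452.3 148.2] [ 16.4 217.1] 85.2 px [277 215  43  47]
board 178 0.1329 [456.8 207.9] [ 15.  118.9] 84.5 px [271 234  25  28]
board 306 0.1381 [462.8 267.2] [ 15.2 184.6] 85.5 px [250 236  37  43]
board 240 0.1353 [467.9 326.5] [ 14.4 150.7] 85.6 px [237 249  31  37]
```

View pics/s9.png

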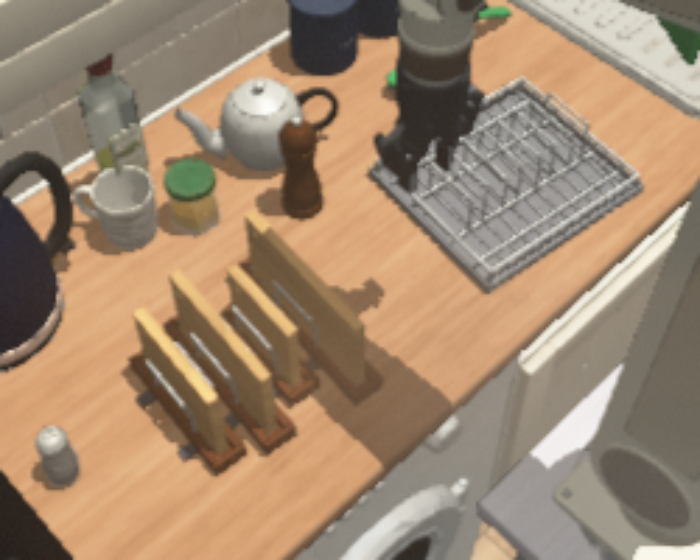

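All four boards stand upright in their own bays, at (180,385), (220,360), (265,330) and (310,305). Heights agree with the groove floor, the mill (300,165) and shaker (55,455) have not moved, and the robot is clear.

```bash
python3 -c "
from workcell import order; print(order.job_done())"
```

```text
the job is handed in; nothing more can be done
None
```

The job is handed in at about 31 s of the 128 s: all four boards stand upright in the bays of their own length, within about 3 mm of centre by my last camera measurement, with the mill and shaker untouched; the judge's verdict was not shown.

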